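# Hold a spread snap ring at the groove of a sanding-drum shaft

### The arm

A 7-joint arm with a two-finger parallel gripper is mounted at the origin on the work surface. World frame = base frame: x ahead of the robot, y to its left, z up, the work surface at z = 0. Lengths are in mm, angles in rad, forces in N, time in s.
With the tool pointing down it reaches from about 350 to 900 mm from the base axis. Payload 19.9 kg.
Tool frame: the origin (TCP) lies between the finger pads; the fingertips stand 14 mm ahead of it and the grasp point (between the pads) lies 5 mm behind it; z points along the fingers, y is the line along which they close (so a half turn about z gives the same grasp; the last joint's range is limited). The gripper opens to 85 mm and grips with 20 to 120 N. Pads are 22 mm wide; open, the fingers measure 114 mm over their backs; the gripper's body (76 mm by 85 mm) begins 54 mm behind the grasp point. The pads swing forward as they close: fully open they stand 13 mm farther back than shut.
Start: joints at [1.188, 0.417, -0.01, 1.614, 0.005, 1.111, -0.053], TCP at [208.896, -589.038, 245.26] pointing down, gripper open.
Joint ranges: [-2.81, 2.81], [-0.39, 2.02], [-1.27, 1.25], [0.06, 2.57], [-1.19, 4.33], [0.19, 2], [-2.82, 2.82]. Speed limits (rad/s): [1.89, 1.89, 2.39, 2.39, 3.01, 3.01, 3.01].

### API

Orientations are given as a unit quaternion [x, y, z, w].
In Python, from bench import move_ptp, movel, set_joints, gripper_to, sleep, ik, capture, Unreachable, sign_off, read_time, read_qpos, read_qd, read_tau, read_tcp_pos, read_tcp_rot, read_contact_force, read_torque, read_gripper_width, read_gripper_force gives the robot as it stands. Calls block until the motion is done:
- move_ptp(position, orientation): joint-space move of the TCP to a pose.
- movel(position, orientation=None, velocity=150): straight line of the TCP; orientation=None keeps the orientation; velocity is the mean speed in mm/s.
- set_joints(angles): joint-space move.
- gripper_to(opening): finger opening in mm; the grip force is fixed at half the most; returns when the fingers have stopped.
- sleep(seconds).
- ik(position, orientation): joint angles nearest the present ones, or None.
- capture(name): name is "side" or "top" or "wrist"; returns a dict with "img" (420x560x3 uint8, red, green, blue), "range_z" (420x560 float32, mm along the optical axis (not along the pixel's ray), 0 where there is no reading), "fx", "fy", "cx", "cy" (pixels), "view" (4x4, takes a point from world to camera coordinates). Camera axes: x right, y down, z forward; pixel columns grow to the right and rows downward; lengths in mm; the calibration is good to about 2 mm. A picture is of the moment at which its call begins.
A pose or a line that the arm cannot do raises Unreachable and nothing moves.
- sign_off(): hands the job in; it is judged then, once.
Readings, each from a call of its own:
- read_time(): time.
- read_qpos(): joint angles.
- read_qd(): joint speeds.
- read_tau(): joint torques, N m.
- read_tcp_pos(): TCP position.
- read_tcp_rot(): TCP orientation.
- read_contact_force(): force on the tool from outside, world axes, zero at the start.
- read_torque(): the same for the moment, N m.
- read_gripper_width(): finger opening in mm.
- read_gripper_force(): force on a finger pad.
Only numpy, scipy, OpenCV 4.12 (cv2) and the standard library are available. Lean on these libraries where they do the work, as an engineer would, in place of code of your own. Each camera call takes 0.05 s, during which the arm holds its last target. There are 200 camera calls.

### The job

One of the two sanding drums standing on the bench still has no snap ring in the groove of its shaft: take the snap-ring pliers, which carry the ring on their tips, by the handles, squeeze them fully so that the ring spreads, and lift them up out of the tool caddy. Bring the spread ring over that drum's shaft end and slide it straight down, without forcing it, until it surrounds the groove. Finish while still holding the pliers there, squeezed and upright, with the ring centred around the groove and resting on nothing, and leave the other things on the bench where they are.

Things in the scene. Friction and masses are not known exactly. Their poses are not given: they have to be found in the camera images.
- pliers: Snap-ring pliers, 0.2 kg, upright in the caddy's well, snap ring flat at the bottom on the tips (it never comes off). Origin: centre of the ring's underside, z up to the handles, x the line of squeezing, y towards the ring's lugs. The jaws stand upright at y = 30 mm (8 mm thick) from the lugs to 34 mm up, then slant to the pivot bolt on the z axis 60 mm up. Handle tops 165 mm up.
- handles (a point): Grip point midway between the two handles, 140 mm above the pliers' origin, axes alike. Handles: flat rubbered bars at +x and -x, 16 mm wide along y, from 73 to 165 mm above the origin; here 52 mm across their outer faces at rest, 40 mm (faces parallel, upright) squeezed fully to a fixed stop. A spring resists with some 4 N a handle at first, 10 N at the stop.
- ring_mid (a point): Centre of the steel snap ring, 3 mm above the pliers' origin. The ring is 4 mm thick and rises about 1 mm as it spreads. Relaxed it is slightly oval, only 37 mm inside along x, and catches on the 40 mm shaft; fully spread it is round, 46 mm inside, 55 mm outside, its lugs reaching 34 mm from the centre at +y.
- jaw_a (a joint): angle of one handle and jaw, rad: 0 at rest (ring closed), 0.075 fully squeezed at the stop (ring fully spread)
- jaw_b (a joint): the same for the other handle and jaw; the two move together
- bare_drum: Fixed: the sanding drum without a snap ring. Grey base plate (100 mm across), cork drum (72 mm across, up to 54 mm high), dark steel hub (52 mm across, top at 61 mm), then the upright steel shaft, 40 mm across, with a groove (35 mm across) from 63 to 73 mm high and a chamfered end, top at 90 mm. Origin: centre of the underside, z up along the shaft.
- groove (a point): Centre of the empty groove on the shaft axis of the bare drum, 68 mm above the bench, 22 mm below the shaft's top, 7 mm above the hub; z up
- ringed_drum: Fixed: the other drum, identical, but with a snap ring (bright steel, 51 mm across, two lugs) already sitting in its groove; not to be used. Origin as for the bare drum.
- caddy: Fixed wooden tool caddy, 90 mm (x) by 157 mm (y), 45 mm tall. Origin: underside, mid x, 75 mm from its -y end. At its +y end the square open well with the pliers (74 mm inside, floor 8 mm up, walls to 45 mm); the pliers' axes lie within 0.1 rad of the caddy's. Three short tool handles stand up to 115 mm high at the -y end, about 80 mm from the pliers.
- wax_tin: Bystander, leave alone: low round aluminium tin, 50 mm wide, 35 mm tall; origin at the underside
- glue_bottle: Bystander, leave alone: white bottle, 40 mm wide, 90 mm tall; origin at the underside
- sanding_block: Bystander, leave alone: cork sanding block, 45 x 60 x 25 mm; origin at the underside
- peg_jar: Bystander, leave alone: white cup, 64 mm wide, 70 mm tall; origin at the underside
- wood_plane: Bystander, leave alone: wooden hand plane, 200 x 55 mm, about 80 mm tall; origin at the underside
- mallet: Bystander, leave alone: wooden hammer lying flat; origin at the underside
- brush: Bystander, leave alone: brush lying flat; origin at the underside
Mind the look-alikes: they are no part of the job. Leave any pink look-alike of the bare_drum alone.

How it is judged:
By the outcome, as a careful person would: the job done as asked, in the order asked, and still so for the second after the job is handed in, while the arm keeps its last pose, push and grip.
It also fails if it takes over 48 s, if anything falls off the work surface, if the arm or the gripper's body presses on something with over 40 N, if the wrist force passes 120 N, or if a joint passes its speed limit or range.

## Working session

There is one attempt and no reset: what is moved stays moved. The work goes in short steps, each a Python script; the robot and the scene stay as the last script left them, time stands still between calls to the robot, and variables do not carry over. Pictures are saved under pics/ and viewed, at most 10 in all, crops included, and the job is handed in when it is done.

```bash
ls; mkdir -p pics; cat > h.py <<'E'
import numpy as np, cv2
from bench import *
def snap(cam, name):
    d=capture(cam); np.savez(f'pics/{name}.npz',**d)
    cv2.imwrite(f'pics/{name}.png',d['img'][...,::-1]); return d
def cloud(d):
    z=d['range_z']; v,u=np.mgrid[:z.shape[0],:z.shape[1]]
    P=np.stack([(u-d['cx'])/d['fx']*z,(v-d['cy'])/d['fy']*z,z,np.ones_like(z)],-1)
    W=(P@np.linalg.inv(d['view']).T)[...,:3]; W[z==0]=np.nan; return W
E
python3 - <<'E'
from h import *
d=snap('top','top0'); s=snap('side','side0')
print(read_time(),d['view'],s['view'])
cv2.imwrite('pics/both.png',cv2.resize(np.hstack([d['img'],s['img']])[...,::-1],(800,300)))
E
```

```text
pics
0.1 [[ 2.39952973e-02 -9.99393023e-01 -2.52549434e-02  3.43283969e+00]
 [-9.97143805e-01 -2.21163847e-02 -7.22156266e-02  5.54877501e+02]
 [ 7.16132453e-02  2.69156458e-02 -9.97069251e-01  1.17477270e+03]
 [ 0.00000000e+00  0.00000000e+00  0.00000000e+00  1.00000000e+00]] [[-9.98944317e-01 -4.57283101e-02 -4.37866311e-03  5.41196566e+02]
 [-1.97667141e-02  5.13927040e-01 -8.57606130e-01  1.18276100e+02]
 [ 4.14671925e-02 -8.56614218e-01 -5.14288395e-01  1.41728433e+03]
 [ 0.00000000e+00  0.00000000e+00  0.00000000e+00  1.00000000e+00]]
```

View pics/top0.png

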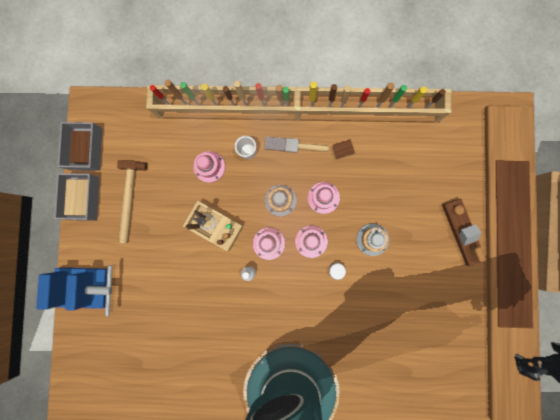

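View pics/side0.png

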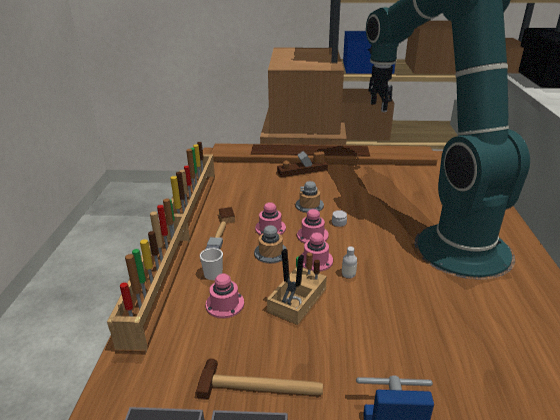

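Top view: grey/cork drums are at (280,200) and (373,239), and the pink look-alikes are at (209,166), (324,197), (268,243) and (311,241). The pliers are in the caddy at about (198,218). I'll enlarge both grey drums and the caddy.

```bash
python3 - <<'E'
from h import *
T=dict(np.load('pics/top0.npz'));S=dict(np.load('pics/side0.npz'))
def c(d,u,v,h):return cv2.resize(d['img'][v-h:v+h,u-h:u+h],(260,260),interpolation=cv2.INTER_CUBIC)
a=np.vstack([np.hstack([c(T,280,200,26),c(T,373,239,26),c(T,213,226,34)]),np.hstack([c(S,270,242,26),c(S,310,195,26),c(S,297,280,40)])])
cv2.imwrite('pics/crop1.png',a[...,::-1])
W=cloud(T)
for u,v in [(280,200),(373,239)]:
    w=W[v-30:v+30,u-30:u+30].reshape(-1,3)
    t=w[(w[:,2]>84)&(w[:,2]<96)]; print('shaft',len(t),(np.nanmax(t,0)+np.nanmin(t,0))/2,t.mean(0),np.ptp(t,0))
    r=np.linalg.norm(w[:,:2]-t.mean(0)[:2],axis=1)
    print([ (a,round(float(np.nanmedian(w[(r>=a)&(r<a+3),2])),1)) for a in range(0,54,3)])
w=W[195:255,178:248].reshape(-1,3)
t=w[(w[:,2]>36)&(w[:,2]<50)];print('caddy rim',cv2.minAreaRect(t[:,:2].astype(np.float32)))
for lo,hi in[(60,100),(100,130),(130,200)]:
    m=(W[195:255,178:248,2]>lo)&(W[195:255,178:248,2]<hi)
    vu=np.argwhere(m)+[195,178]; print(lo,[(int(u),int(v),W[v,u].round(0).tolist()) for v,u in vu][:40])
E
```

```text
shaft 133 [582.42924318  49.00707569  89.43324326] [582.95407326  49.08470032  89.03065835] [35.60952697 38.41143324 10.62728522]
[(0, 90.9), (3, 90.1), (6, 90.1), (9, 90.0), (12, 90.3), (15, 88.1), (18, 82.5), (21, 60.9), (24, 58.9), (27, 54.4), (30, 53.4), (33, 51.6), (36, 8.5), (39, 7.8), (42, 7.9), (45, 8.0), (48, 4.9), (51, -0.3)]
shaft 134 [ 468.06877142 -239.28658231   89.47778384] [ 467.82944324 -238.71827932   88.91054909] [37.49172882 34.62635572 10.88763279]
[(0, 90.5), (3, 89.7), (6, 89.0), (9, 89.0), (12, 90.0), (15, 88.0), (18, 81.9), (21, 69.6), (24, 65.7), (27, 53.7), (30, 53.3), (33, 50.3), (36, 8.6), (39, 7.5), (42, 8.1), (45, 7.5), (48, 5.5), (51, -0.7)]
caddy rim ((497.65673828125, 253.37161254882812), (157.8590087890625, 89.92420196533203), 62.14840316772461)
60 [(204, 215, [527.0, 264.0, 97.0]), (199, 216, [525.0, 288.0, 62.0]), (204, 216, [524.0, 264.0, 98.0]), (205, 216, [525.0, 264.0, 85.0]), (199, 217, [522.0, 285.0, 73.0]), (200, 217, [522.0, 283.0, 67.0]), (201, 217, [521.0, 275.0, 87.0]), (204, 217, [521.0, 264.0, 95.0]), (205, 217, [522.0, 265.0, 82.0]),
[... 3164 characters left out ...]
 (198, 214, [525.0, 262.0, 171.0]), (199, 214, [526.0, 262.0, 161.0]), (200, 214, [527.0, 263.0, 146.0]), (201, 214, [527.0, 262.0, 140.0]), (198, 215, [523.0, 266.0, 157.0]), (199, 215, [524.0, 264.0, 154.0]), (201, 215, [525.0, 263.0, 135.0]), (200, 216, [522.0, 266.0, 135.0]), (188, 224, [498.0, 295.0, 149.0]), (189, 224, [498.0, 292.0, 147.0]), (190, 224, [499.0, 292.0, 139.0]), (191, 224, [499.0, 291.0, 131.0]), (185, 225, [495.0, 296.0, 173.0]), (186, 225, [495.0, 293.0, 173.0]), (187, 225, [495.0, 291.0, 172.0]), (188, 225, [495.0, 290.0, 165.0]), (189, 225, [495.0, 288.0, 161.0]), (190, 225, [496.0, 288.0, 152.0]), (191, 225, [496.0, 288.0, 142.0]), (192, 225, [496.0, 287.0, 137.0])]
```

View pics/crop1.png

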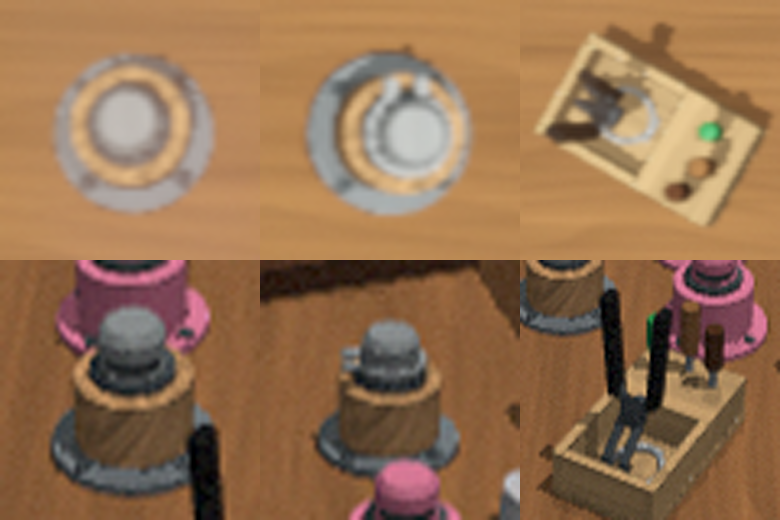

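The drum at top (280,200) is the bare one: the measured profile at r=21–24 mm is 61 mm, which is hub height. The drum at (373,239) reads 70 mm there and shows a ring with lugs in the crop. The caddy rim fits 158 x 90 mm, which puts the well centre near (513,283) and pliers x along (0.88,-0.47). I'll go above the pliers and refine with the wrist camera.

```bash
cat >> h.py <<'E'
from scipy.spatial.transform import Rotation as Ro
def quat(yx,s=1):  # yx: direction of tool y in the plane
    y=s*np.array([yx[0],yx[1],0.]);y/=np.linalg.norm(y);z=np.array([0,0,-1.]);x=np.cross(y,z)
    return Ro.from_matrix(np.stack([x,y,z],1)).as_quat()
E
python3 - <<'E'
from h import *
for s in (1,-1):
    q=quat((.884,-.467),s)
    for p in ([500,262,330],[512,281,153],[582,49,230]): 
        j=ik(p,q); print(s,p,None if j is None else np.round(j,2))
s=1 if abs((ik([512,281,153],quat((.884,-.467),1)) or [9]*7)[6])<abs((ik([512,281,153],quat((.884,-.467),-1)) or [9]*7)[6]) else -1
move_ptp([512,281,330],quat((.884,-.467),s))
d=snap('wrist','w0'); print(s,read_time(),read_tcp_pos(),d['view'].round(3).tolist())
W=cloud(d); m=(W[...,2]>150)&(W[...,2]<185)&(np.hypot(W[...,0]-512,W[...,1]-281)<60)
n,l,st,c=cv2.connectedComponentsWithStats(m.astype(np.uint8))
for i in range(1,n):
    if st[i,4]>30:
        w=W[l==i]; print(st[i],w.mean(0),cv2.minAreaRect(w[w[:,2]>168][:,:2].astype(np.float32)) if (w[:,2]>168).sum()>3 else '', w[:,2].max())
E
```

```text
1 [500, 262, 330] [ 0.31  0.44 -1.12  1.64  0.4   1.33 -1.36]
1 [512, 281, 153] [ 0.14  0.64 -0.95  1.78  0.6   1.04 -1.52]
1 [582, 49, 230] [ 0.38  0.44 -0.67  1.72  0.3   1.09 -0.87]
-1 [500, 262, 330] [ 0.28  0.42 -1.08  1.64  0.38  1.32  1.8 ]
-1 [512, 281, 153] [ 0.22  0.71 -1.09  1.78  0.71  1.1   1.54]
-1 [582, 49, 230] [ 0.65  0.59 -1.08  1.71  0.56  1.19  2.07]Traceback (most recent call last):
  File "<stdin>", line 6, in <module>
ValueError: The truth value of an array with more than one element is ambiguous. Use a.any() or a.all()
```

```bash
python3 - <<'E'
from h import *
move_ptp([512,281,330],quat((.884,-.467),1))
d=snap('wrist','w0'); print(read_time(),read_tcp_pos(),read_qpos(),d['view'].round(3).tolist())
W=cloud(d); m=(W[...,2]>150)&(W[...,2]<185)&(np.hypot(W[...,0]-512,W[...,1]-281)<60)
n,l,st,c=cv2.connectedComponentsWithStats(m.astype(np.uint8))
for i in range(1,n):
    if st[i,4]>30:
        w=W[l==i]; print(st[i],w.mean(0),cv2.minAreaRect(w[w[:,2]>168][:,:2].astype(np.float32)) if (w[:,2]>168).sum()>3 else '', w[:,2].max())
E
```

```text
3.3833 [512.32385633 280.46547715 329.86568279] [ 0.23382384  0.46652206 -1.07778066  1.58810426  0.41910092  1.34068802
 -1.38375287] [[0.884, -0.468, -0.0, -321.201], [-0.445, -0.839, 0.313, 397.802], [-0.147, -0.277, -0.95, 613.035], [0.0, 0.0, 0.0, 1.0]]
[254 179  13  24 269] [494.9200029  291.02204748 166.78905129] ((493.52581787109375, 290.0777893066406), (15.710455894470215, 8.649076461791992), 61.302940368652344) 172.07849558997617
[305 180  14  24 273] [533.73635544 269.83801123 166.45779882] ((534.0521850585938, 267.6402282714844), (16.607498168945312, 8.611242294311523), 62.09355163574219) 172.9975795604346
```

View pics/w0.png

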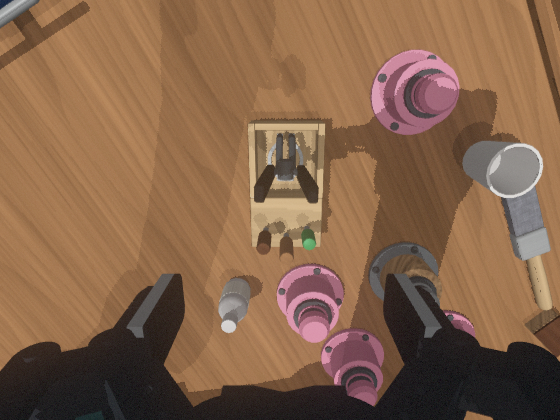

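Handle tops show at wrist (260,183) and (311,183), top height about 172 mm as expected (8+165). Their midpoint is (513.8,278.9) and the yaw is about -28.5°. Next I'll descend, squeeze and check.

```bash
python3 - <<'E'
from h import *
q=quat((.879,-.477))
movel([513.8,278.9,200],q,150)
print(read_time(),read_tcp_pos())
movel([513.8,278.9,143],q,80)
print(read_time(),read_tcp_pos(),read_contact_force())
for w in (60,50,44,30):
    gripper_to(w); print(w,read_time(),read_gripper_width(),read_gripper_force(),np.round(read_contact_force(),1),np.round(read_torque(),2))
d=snap('wrist','w1'); snap('side','s1'); print(read_tcp_pos())
a=np.hstack([cv2.resize(d['img'],(400,300)),cv2.resize(capture('side')['img'][230:320,240:360],(400,300))]);cv2.imwrite('pics/c2.png',a[...,::-1])
E
```

```text
4.4 [514.06834511 279.25318463 200.86420198]
5.2583 [513.9304267  279.13765728 143.32919067] [-0.17913172 -0.49075028 -0.65122705]
60 5.6333 60.031396372663835 0.0 [-0.6  0.5  0.4] [0.05 0.06 0.01]
50 5.9 50.3334657143506 5.5032742990442785 [-0.9 -0.3  5. ] [-0.04  0.14 -0.03]
44 6.1333 44.33542502957816 7.5600720959482715 [-1.2 -0.4 10.1] [ 0.02  0.29 -0.06]
30 6.375 36.81133872701366 57.04268395900726 [-9.1  1.2 24.4] [ 0.56  2.85 -0.03]
[513.28763298 280.61850347 144.59445465]
```

View pics/c2.png

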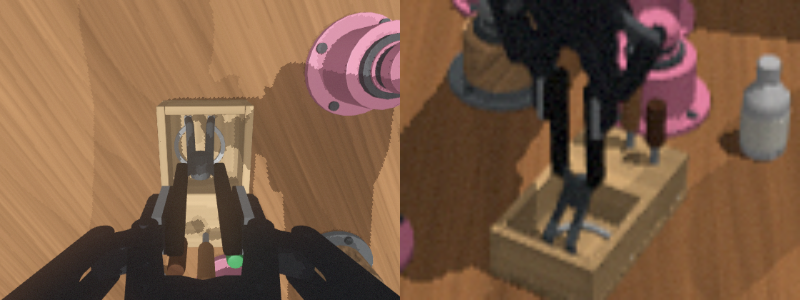

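Both handles are between the pads and the ring at wrist (~200,145 in the panel) looks open. The pliers are pressed on the well floor by the pad swing, with 24 N up. I'll lift straight up and recheck.

```bash
python3 - <<'E'
from h import *
q=quat((.879,-.477))
p=[513.8,278.9]
movel([*p,165],q,40); print(read_time(),read_gripper_width(),np.round(read_contact_force(),1),np.round(read_torque(),2))
movel([*p,275],q,110); sleep(.2)
print(read_time(),read_tcp_pos(),read_gripper_width(),read_gripper_force(),np.round(read_contact_force(),1),np.round(read_torque(),2))
print(ik([582,49,275],q), ik([582,49,200],q))
d=snap('wrist','w2'); s=snap('side','s2'); t=snap('top','t2')
for n,D in(('w',d),('s',s),('t',t)):
    uvw=D['view']@np.array([*p,140,1]); print(n,D['fx']*uvw[0]/uvw[2]+D['cx'],D['fy']*uvw[1]/uvw[2]+D['cy'])
def crop(D,z=140,h=45):
    c=D['view']@np.array([*p,z,1]);u=int(D['fx']*c[0]/c[2]+D['cx']);v=int(D['fy']*c[1]/c[2]+D['cy'])
    u=min(max(u,h),560-h);v=min(max(v,h),420-h);return cv2.resize(D['img'][v-h:v+h,u-h:u+h],(390,390),interpolation=cv2.INTER_CUBIC)
cv2.imwrite('pics/c3.png',np.hstack([crop(d,h=90),crop(s,h=45)])[...,::-1])
E
```

```text
7.225 36.36265104620564 [-0.5  0.1 -2.5] [0.03 0.04 0.  ]
8.575 [513.68205538 278.86353988 274.55658273] 36.32721933924929 59.884663224220276 [-0.4 -0.1 -2.3] [-0.   -0.03  0.  ]
[ 0.62635827  0.50805537 -1.04022467  1.660592    0.45943989  1.24134076
 -1.00900764] [ 0.58323801  0.58131059 -0.98118182  1.73959214  0.53359707  1.11364413
 -1.06479365]
w 283.889541376618 201.8841905792094
s 291.38239666771193 264.20818168942895
t 194.74128877871976 218.69365565695884
```

View pics/c3.png

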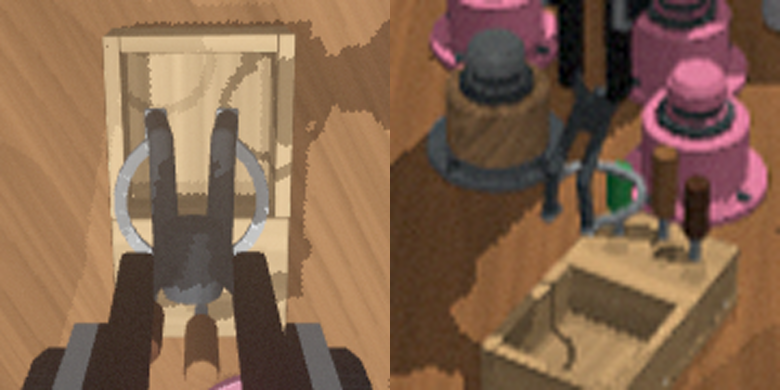

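The ring is spread and clear of the caddy. In the wrist crop it is centred near (192,195), and the shaft of the bare drum shows in the side crop at (497,60). Next I'll fit the ring pose from wrist, side and top depth.

```bash
python3 - <<'E'
from h import *
from scipy.optimize import least_squares
R=Ro.from_quat(quat((.879,-.477))).as_matrix()
X=np.array([.879,-.477,0]);X/=np.linalg.norm(X);Y=np.array([-X[1],X[0],0]);g=np.array([513.68,278.86,0])
for n in('w2','s2','t2'):
    d=dict(np.load(f'pics/{n}.npz'));W=cloud(d)
    L=np.stack([(W-g)@X,(W-g)@Y,W[...,2]],-1)
    m=(L[...,2]>120)&(L[...,2]<158)&(abs(L[...,0])<45)&(abs(L[...,1])<50)
    vv,uu=np.nonzero(m); img=d['img'][m].astype(float); l=L[m]
    # ring: not jaws -> drop |x|<16 & y>15 ; bright
    k=(img.mean(1)>100); r=l[k]
    print(n,len(l),len(r))
    if len(r)<15: continue
    f=lambda p:np.hypot(r[:,0]-p[0],r[:,1]-p[1])-p[2]
    s=least_squares(f,[0,0,25.2],loss='soft_l1',f_scale=1.);print(' circle',s.x.round(2),np.abs(f(s.x)).mean().round(2))
    A=np.c_[r[:,:2],np.ones(len(r))];i=np.ones(len(r),bool)
    for _ in range(4):
        c=np.linalg.lstsq(A[i],r[i,2],rcond=None)[0];e=r[:,2]-A@c;i=abs(e)<3
    print(' plane',c.round(3),i.sum(),'z at centre',c@[*s.x[:2],1],'std',e[i].std().round(2))
    f2=lambda p:np.hypot(r[i,0]-p[0],r[i,1]-p[1])-25.3
    print(' inl circle fixed r',least_squares(f2,[0,0],loss='soft_l1').x)
# pixel-outline: ring bright mask in the wrist image, reprojected at plane z
E
```

```text
w2 838 746
 circle [-2.23  0.1  25.81] 1.56
 plane [-1.40000e-02 -2.00000e-02  1.41797e+02] 726 z at centre 141.82609039602076 std 0.87
 inl circle fixed r [-2.23137192 -0.0298502 ]
s2 130 49
 circle [-1.93 -1.61 27.48] 1.98
 plane [-5.00000e-02 -1.00000e-02  1.42099e+02] 48 z at centre 142.21202548063374 std 1.41
 inl circle fixed r [-3.6823341  -3.57719415]
t2 58 57
 circle [-5.31 -1.77 26.26] 1.25
 plane [1.50000e-02 3.90000e-02 1.43024e+02] 48 z at centre 142.8734696313392 std 1.52
 inl circle fixed r [-4.32088493 -2.41574641]
```

```bash
cat >> h.py <<'E'
from scipy.optimize import least_squares
q=quat((.879,-.477))
X=np.array([.879,-.477,0]);X/=np.linalg.norm(X);Y=np.array([-X[1],X[0],0])
def circ(r,R): return least_squares(lambda p:np.hypot(r[:,0]-p[0],r[:,1]-p[1])-R,r[:,:2].mean(0),loss='soft_l1').x
def ringfit(d,g,zt):
    W=cloud(d)-np.array([g[0],g[1],0]); L=np.stack([W@X,W@Y,W[...,2]],-1)
    m=(abs(L[...,2]-zt)<5)&(np.hypot(L[...,0],L[...,1])<36)&(np.hypot(L[...,0],L[...,1])>18)&(d['img'].mean(-1)>100)&~((abs(L[...,0])<18)&(L[...,1]>12))
    r=L[m]; return r,circ(r,25.3),np.median(r[:,2])
def shaft(d,c):
    W=cloud(d); m=(abs(W[...,2]-90)<2.5)&(np.hypot(W[...,0]-c[0],W[...,1]-c[1])<24); w=W[m]
    return len(w),w.mean(0),(w.max(0)+w.min(0))/2,np.ptp(w,axis=0)
E
python3 - <<'E'
from h import *
movel([544,-21,275],q,200); sleep(.2)
g=read_tcp_pos(); d=snap('wrist','w3'); t=snap('top','t3')
print(read_time(),g,np.round(read_contact_force(),1))
for D in(d,t):
    print('shaft',shaft(D,(582,49)))
    r,c,z=ringfit(D,g,141.8); print('ring',len(r),c,z)
cv2.imwrite('pics/c4.png',cv2.resize(d['img'],(800,600))[...,::-1])
E
```

```text
10.6833 [543.98390289 -20.4388264  275.02729011] [ 0.6 -0.4 -2.8]
shaft (1248, array([586.41729417,  48.15383554,  89.06133529]), array([586.48400193,  47.82321109,  89.54531556]), array([33.73941803, 34.28332401,  4.07698651]))
ring 645 [-2.2071073  -0.25144754] 142.44477496675756h.py:24: RuntimeWarning: Mean of empty slice.
  return len(w),w.mean(0),(w.max(0)+w.min(0))/2,np.ptp(w,axis=0)
  ret = um.true_divide(
Traceback (most recent call last):
  File "h.py", line 24, in shaft
    return len(w),w.mean(0),(w.max(0)+w.min(0))/2,np.ptp(w,axis=0)
                             ~~~~~^^^
ValueError: zero-size array to reduction operation maximum which has no identity
```

```bash
python3 - <<'E'
from h import *
movel([588.4,47.1,275],q,100); movel([588.4,47.1,240],q,60); sleep(.3)
g=read_tcp_pos(); d=snap('wrist','w5'); s=snap('side','s5'); 
print(read_time(),g,read_gripper_width(),np.round(read_contact_force(),1))
for D in (d,s):
    W=cloud(D)-np.array([g[0],g[1],0]); L=np.stack([W@X,W@Y,W[...,2]],-1)
    m=(abs(L[...,2]-90)<3)&(np.hypot(L[...,0],L[...,1])<26); l=L[m]
    if len(l):
        print('shaft n',len(l),'x',np.percentile(l[:,0],[1,50,99]),'y',np.percentile(l[:,1],[1,50,99]),np.median(l[:,2]))
    r,c,z=ringfit(D,g,107); print('ring',len(r),c,z)
a=cv2.resize(d['img'][120:300,190:370],(400,400),interpolation=3)
c=s['view']@np.array([586,48,100,1]);u=int(s['fx']*c[0]/c[2]+s['cx']);v=int(s['fy']*c[1]/c[2]+s['cy'])
b=cv2.resize(s['img'][v-35:v+35,u-35:u+35],(400,400),interpolation=3)
cv2.imwrite('pics/c5.png',np.hstack([a,b])[...,::-1])
E
```

```text
12.7833 [588.48906035  47.102578   240.17889038] 36.376537642510456 [ 0.3 -0.5 -2.1]
shaft n 528 x [-18.86565077  -2.17079672  14.54692263] y [-11.35850483   3.2897321   16.85491304] 88.94166994471504
ring 651 [-2.16924312 -0.27290624] 107.5481472595236
shaft n 37 x [-19.00547271  -5.77362908  11.25076997] y [-17.3267887    4.16617276  16.37126901] 90.00058697693078
ring 31 [-3.50162514 -3.7205537 ] 107.90380490992743
```

View pics/c5.png

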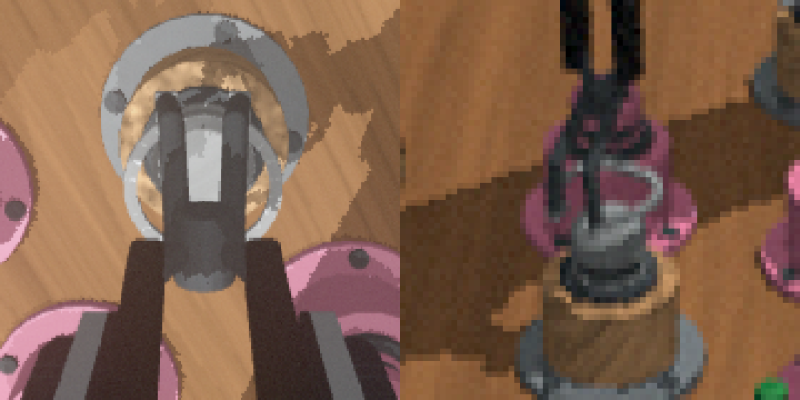

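Wrist, same frame: the ring centre is at local (-2.17,-0.27) and the shaft at (-2.16,-0.2), so they are concentric. The ring is about 16 mm above the shaft top. I'll descend in small steps with a force guard.

```bash
python3 - <<'E'
from h import *
sleep(.1); f0=np.array(read_contact_force())
for z in (228,224,220,216,212,208,205,202.2):
    movel([588.4,47.1,z],q,30)
    f=np.array(read_contact_force())-f0; print(z,f.round(1),np.round(read_torque(),2))
    if np.abs(f).max()>5: print('STOP');break
sleep(.3); g=read_tcp_pos(); d=snap('wrist','w6'); s=snap('side','s6')
print(read_time(),g,read_gripper_width(),read_gripper_force())
for D in (d,s):
    W=cloud(D)-np.array([g[0],g[1],0]); L=np.stack([W@X,W@Y,W[...,2]],-1)
    l=L[(abs(L[...,2]-90)<3)&(np.hypot(L[...,0],L[...,1])<22)]
    print('shaft n',len(l),'x',np.percentile(l[:,0],[1,99]),'y',np.percentile(l[:,1],[1,99]),np.median(l[:,2]))
    b=np.hypot(L[...,0]+2.2,L[...,1]); print('cork top',np.nanmedian(L[...,2][(b>29)&(b<34)&(abs(L[...,2]-54)<6)]))
    r,c,z=ringfit(D,g,70); print('ring',len(r),c,z)
a=cv2.resize(d['img'][120:300,190:370],(400,400),interpolation=3)
c=s['view']@np.array([586,48,80,1]);u=int(s['fx']*c[0]/c[2]+s['cx']);v=int(s['fy']*c[1]/c[2]+s['cy'])
b=cv2.resize(s['img'][v-25:v+25,u-25:u+25],(400,400),interpolation=3)
cv2.imwrite('pics/c6.png',np.hstack([a,b])[...,::-1])
E
```

```text
228 [-0.7  0.6  0.1] [ 0.04  0.02 -0.02]
224 [-0.2 -0.4 -0.5] [ 0.02 -0.01  0.01]
220 [-0.1 -0.1  0.4] [ 0.05  0.   -0.01]
216 [-0.3  0.5  0.1] [-0.02  0.03 -0.04]
212 [-0.2  1.4  0.2] [-0.04  0.01  0.07]
208 [-0.7 -0.2 -1.1] [0.   0.05 0.03]
205 [-0.4  0.2  0.1] [-0.01  0.07  0.05]
202.2 [-0.4  0.1 -0.6] [-0.01 -0.05 -0.01]
15.75 [588.41817512  47.1298243  202.25406955] 36.39242376743453 59.88450765609741
shaft n 458 x [-18.71165643  14.17074057] y [-7.97633184 17.14963729] 88.84091910974972
cork top 53.091873412949894
ring 637 [-2.18583246 -0.47714184] 69.74265306391851
shaft n 45 x [-19.58090688  10.88277403] y [-17.13940235  14.18244026] 90.27331299267064
cork top 53.166547633645564
ring 16 [-3.84096352 -3.39022797] 70.63746222888375
```

View pics/c6.png

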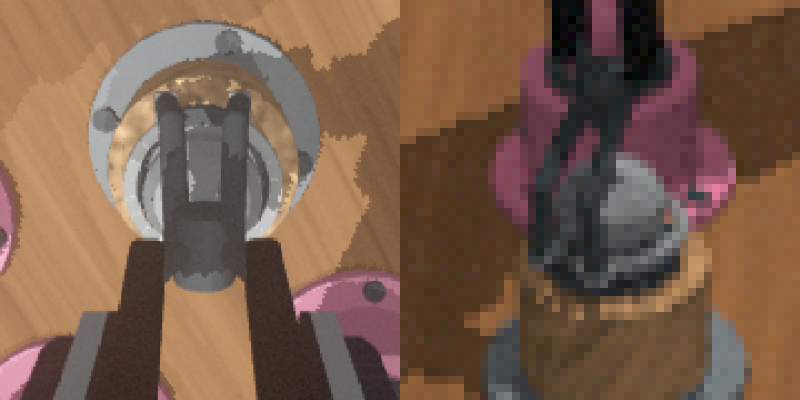

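The ring sits around the shaft at groove height: corrected top about 70.5 mm, so the middle is about 68.3 mm. It is centred within about 0.5 mm with no contact force, and the grip is firm. Handing in.

```bash
python3 -c "
from bench import *
print(sign_off())"
```

```text
the job is handed in; nothing more can be done
None
```

The job is handed in at about 16 s: the pliers are held squeezed and upright with the spread ring around the bare drum's groove, within about 0.5 mm of centre and touching nothing by the force readings; nothing else on the bench was touched.

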